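Pack the night-feed caddy and clamp its sliding end

TASK

Get the wooden caddy on the nightstand ready for the night feed: slide its movable end block all the way back to its stop, then stand the glass bottle upright in the tray at the fixed end and lay the lunch box flat and lengthwise between the bottle and the block. Then slide the block up until bottle and box are held snugly with no gaps left, and only after that press its clamp lever down flat. Set the things down rather than dropping them, keep the bottle from toppling, and leave the toy car and the soother tub where they are.

Things in the scene. Friction and masses are not known exactly. Their poses are not given: they have to be found in the camera images.
- caddy: Fixed wooden tray, 100 (x) by 370 (y) mm, floor 15 mm thick; origin at the centre of its underside. Fixed end plate at +y: 16 mm thick, top 75 mm above the table, inner face at y = +169 mm. Low lips on both long sides, 8 mm wide, 8 mm above the tray floor, 84 mm clear between. The movable end block slides along y in the other half, back to a stop bar near the -y end.
- tray_end (a point): Point on the tray floor (15 mm above the table), at the foot of the fixed end plate's inner face, mid-width; axes as the caddy: +y points out through the end plate, the load space is at -y.
- end_block (a joint): Position of the movable end block, m: 0 = back at its stop, 195 mm clear between its face and the fixed end plate; grows towards the fixed end (to 0.15). Friction about 3 N, stays put. Face plate 90 mm wide, 14 mm thick, top 75 mm above the table; behind it (-y) a foot 80 wide, 110 long, top 45 mm above the table, with an upright knob and the clamp lever.
- knob_top (a point): Centre of the top of the end block's upright turned wooden knob, 86 mm above the table; the knob is 26 mm in diameter and 41 mm high, axis vertical, 59 mm behind (-y of) the block's front face. Axes as the caddy.
- clamp_lever (a joint): Angle of the clamp lever, rad: 0 = down flat, grows as it is raised (to 1.1). Stays where left, about 2 N to move. Its hinge runs along the caddy's y, 32 mm to +x of the caddy's centre line, 57 mm above the table, 47 mm to -y of the knob axis; the lever points from there to -x (flat) or up and -x (raised).
- lever_tip (a point): Middle of the upper face of the lever's black paddle (22 by 26 by 11 mm), 53 mm from the hinge; its x axis runs along the lever towards the hinge. Moves with the lever; when flat it is 62 mm above the table.
- bottle: Small closed glass baby bottle, upright: 56 mm in diameter up to 94 mm, then a shoulder to a white cap 43 mm in diameter, 122 mm high in all, about 0.22 kg; origin at the centre of its underside.
- lunch_box: Closed grey plastic lunch box with white clips, 62 (x) by 90 (y) by 50 (z) mm, about 0.25 kg; origin at the centre of its underside, z up.
- wooden_car: Bystander: dark wooden toy car, 54 (x) by 95 (y) by 48 mm high; origin at the centre of its underside. Leave it alone.
- soother_tub: Bystander: small round lidded tub, 64 mm in diameter, 46 mm high; origin at the centre of its underside. Leave it alone.
- hook_rail: Bystander, fixed: wooden hook rail along x on two posts, 360 mm long, 230 mm high, with a bottle brush and a ring teether on its hooks (standing out up to 50 mm to -y); origin at the middle of its foot.
Mind the look-alikes: they are no part of the job. What is shaped like the lunch_box but blue is not meant. What is shaped like the bottle but purple is not meant.

How it is judged:
By the outcome, as a careful person would: the job done as asked, in the order asked, and still so for the second after the job is handed in, with the robot touching nothing.
It also fails if it takes over 72 s, if anything falls off the work surface, if the arm or the gripper's body presses on something with over 40 N, if the wrist force passes 120 N, or if a joint passes its speed limit or range.

ROBOT

A 6-joint arm with a two-finger parallel gripper is mounted at the origin on the work surface. World frame = base frame: x ahead of the robot, y to its left, z up, the work surface at z = 0. Lengths are in m, angles in rad, forces in N, time in s.
With the tool pointing down it reaches from about 0.3 to 0.875 m from the base axis. Payload 6.4 kg.
Tool frame: the origin (TCP) lies at the very end of the fingers, on their centre line; the grasp point (between the pads) lies 19 mm behind it; z points along the fingers, y is the line along which they close (so a half turn about z gives the same grasp; the last joint's range is limited). The gripper opens to 85 mm and grips with 20 to 120 N. Pads are 22 mm wide; open, the fingers measure 114 mm over their backs; the gripper's body (76 mm by 85 mm) begins 54 mm behind the grasp point. The pads swing forward as they close: fully open they stand 13 mm farther back than shut.
Start: joints at [1.141, 0.181, 1.607, -0, 1.354, -0.206], TCP at [0.128, 0.561, 0.231] pointing down, gripper open.
Joint ranges: [-2.99, 2.99], [-0.89, 2.07], [0.3, 2.58], [-1.14, 4.28], [0, 2.63], [-3.12, 3.12]. Speed limits (rad/s): [2.57, 2.57, 3.01, 3.14, 3.14, 3.14].

INTERFACE

Orientations are given as a unit quaternion [w, x, y, z].
In Python, from workcell import arm gives the robot as it stands. Calls block until the motion is done:
- arm.move_to(position, orientation): joint-space move of the TCP to a pose.
- arm.line_to(position, v=0.15, ori=None, force_limit=None): straight line of the TCP; ori=None keeps the orientation; v is the mean speed in m/s. With force_limit (N) it stops when the force on the tool has changed by that much, and returns True; else False.
- arm.set_joints(angles): joint-space move.
- arm.gripper_to(opening, effort=None): opening from 0.0 (shut) to 1.0 (fully open); effort is the grip in N (None keeps the last); returns when the fingers have stopped.
- arm.pause(seconds).
- arm.solve_ik(position, orientation): joint angles nearest the present ones, or None.
- arm.camera(name): name is "scene" or "top"; returns a dict with "image" (480x640x3 uint8, red, green, blue), "camera_matrix" (3x3 intrinsics, pixels), "R" (3x3) and "t" (3): a world point X has camera coordinates R X + t. Camera axes: x right, y down, z forward; pixel columns grow to the right and rows downward; lengths in m; the calibration is good to about 2 mm. A picture is of the moment at which its call begins. There is no depth.
A pose or a line that the arm cannot do raises arm.IKError and nothing moves.
- arm.hand_in(): hands the job in; it is judged then, once.
Trained networks look in the newest picture that a camera, given by its name, has taken for a name from the list of things; names that differ only in an ending like _2 or _b are one class to them, and where a whole thing is asked for, a point or a joint stands for the part that bears it (a point fixed in the world has none). Each returns a list of dicts, best first, with "p" (0 to 1); they miss things now and then, are a little off and sometimes report something else, mostly with a low value. They report only what shows in the picture. A call takes as long as a camera call. They do not tell look-alikes from the thing itself.
- arm.find_in(thing, camera): "bbox" ([centre column, centre row, width, height] in pixels, round what is visible of it).
- arm.place_of(thing, camera): "at" ([column, row] in pixels: a listed point, or the origin of a listed thing).
Readings, each from a call of its own:
- arm.current_clock(): time.
- arm.current_joint_pos(): joint angles.
- arm.current_qd(): joint speeds.
- arm.current_effort(): joint torques, N m.
- arm.current_tcp_pos(): TCP position.
- arm.current_tool_rot(): TCP orientation.
- arm.current_ft_force(): force on the tool from outside, world axes, zero at the start.
- arm.current_ft_torque(): the same for the moment, N m.
- arm.current_gripper_width(): opening from 0.0 (shut) to 1.0 (fully open).
- arm.current_finger_force(): force on a finger pad.
Only numpy, scipy, OpenCV 4.12 (cv2) and the standard library are available. Lean on these libraries where they do the work, as an engineer would, in place of code of your own. Each camera call takes 0.05 s, during which the arm holds its last target. There are 200 camera calls.

## Working session

There is one attempt and no reset: what is moved stays moved. The work goes in short steps, each a Python script; the robot and the scene stay as the last script left them, time stands still between calls to the robot, and variables do not carry over. Pictures are saved under pics/ and viewed, at most 10 in all, crops included, and the job is handed in when it is done.

```bash
mkdir -p pics; ls; cat > h.py <<'E'
import numpy as np, cv2
from workcell import arm
def shot(cam,fn=None):
    c=arm.camera(cam)
    if fn: cv2.imwrite('pics/'+fn,c['image'][:,:,::-1])
    return c
def ray(c,px,z):
    d=c['R'].T@np.linalg.inv(c['camera_matrix'])@np.array([px[0],px[1],1.]); o=-c['R'].T@c['t']
    return o+d*(z-o[2])/d[2]
def proj(c,X):
    q=c['camera_matrix']@(c['R']@np.array(X)+c['t']); return q[:2]/q[2]
def tri(c1,p1,c2,p2):
    A=[];b=[]
    o=[];D=[]
    M=np.zeros((3,3));v=np.zeros(3)
    for c,p in((c1,p1),(c2,p2)):
        d=c['R'].T@np.linalg.inv(c['camera_matrix'])@np.array([p[0],p[1],1.]);d/=np.linalg.norm(d)
        o=-c['R'].T@c['t'];P=np.eye(3)-np.outer(d,d);M+=P;v+=P@o
    return np.linalg.solve(M,v)
E
python3 - <<'E'
from h import *
np.set_printoptions(precision=3,suppress=True)
cs={k:shot(k,k+'0.png') for k in('scene','top')}
Z=dict(caddy=0,tray_end=.015,knob_top=.086,lever_tip=None,bottle=0,lunch_box=0,wooden_car=0,soother_tub=0,hook_rail=0)
for k,c in cs.items():
    print(k,-c['R'].T@c['t'])
    for n,z in Z.items():
        for d in arm.place_of(n,k)[:4]:
            print(n,round(d['p'],2),np.round(d['at'],0),ray(c,d['at'],z)[:2] if z is not None else '')
print(arm.current_tool_rot(),arm.current_clock())
E
```

```text
pics
scene [ 1.309 -0.136  0.734]
caddy 0.73 [281. 294.] [ 0.615 -0.033]
tray_end 0.63 [346. 271.] [0.603 0.129]
knob_top 0.72 [286. 268.] [ 0.623 -0.016]
lever_tip 0.69 [266. 267.] 
lever_tip 0.62 [303. 354.] 
bottle 0.8 [384. 218.] [0.42  0.307]
bottle 0.69 [418. 245.] [0.555 0.344]
lunch_box 0.91 [150. 285.] [ 0.49  -0.323]
lunch_box 0.85 [152. 248.] [ 0.349 -0.318]
lunch_box 0.61 [160. 326.] [ 0.624 -0.303]
wooden_car 0.89 [259. 230.] [ 0.362 -0.036]
soother_tub 0.57 [303. 352.] [ 0.784 -0.027]
top [0.429 0.086 1.224]
caddy 0.81 [358. 227.] [ 0.611 -0.025]
tray_end 0.84 [297. 230.] [0.596 0.137]
knob_top 0.75 [354. 220.] [ 0.615 -0.008]
knob_top 0.41 [364. 319.] [ 0.374 -0.034]
lever_tip 0.56 [378. 219.] 
bottle 0.66 [228. 306.] [0.397 0.313]
lunch_box 0.97 [470. 336.] [ 0.329 -0.319]
lunch_box 0.63 [472. 284.] [ 0.465 -0.325]
lunch_box 0.58 [468. 224.] [ 0.624 -0.319]
soother_tub 0.69 [360. 161.] [ 0.791 -0.028]
hook_rail 0.51 [468. 283.] [ 0.467 -0.316]
[0.    0.112 0.994 0.   ] 1.0
```

View pics/scene0.png

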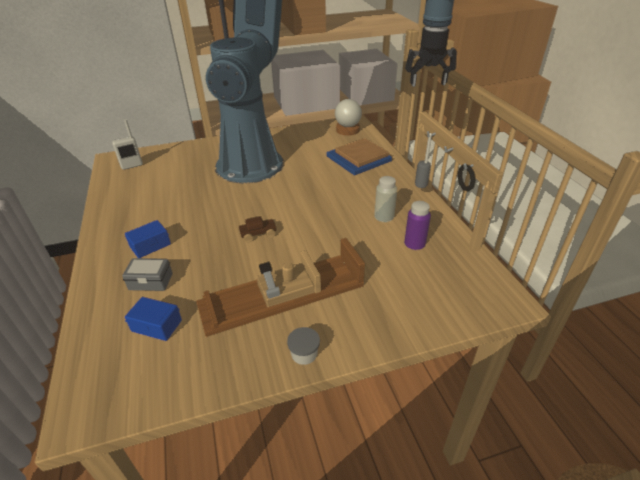

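View pics/top0.png

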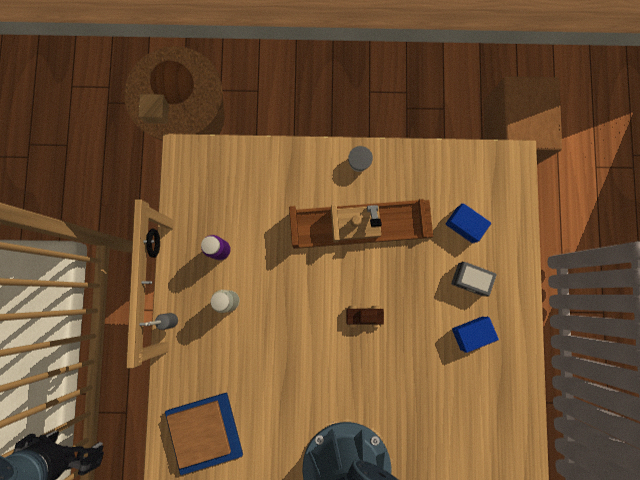

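The image holds two bottle shapes: white at scene (386,200) / top (225,300), and purple at scene (418,227) / top (215,247). The white glass one is meant. It holds three boxes: blue at top (468,223), grey with white lid at (474,279), and blue at (476,334). The grey one is meant. I'll confirm both in an enlarged crop.

```bash
python3 - <<'E'
from h import *
c=shot('top'); im=c['image'][:,:,::-1]
a=cv2.resize(im[190:260,280:440],None,fx=4,fy=4,interpolation=cv2.INTER_CUBIC)
s=shot('scene')['image'][:,:,::-1]
f=lambda i,r,q:cv2.resize(i[r:r+80,q:q+80],None,fx=4,fy=4,interpolation=cv2.INTER_CUBIC)
b=np.hstack([f(im,240,435),f(im,265,190)])
cv2.imwrite('pics/crop1.png',np.vstack([a,b]))
E
```

```text
(no output)
```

View pics/crop1.png

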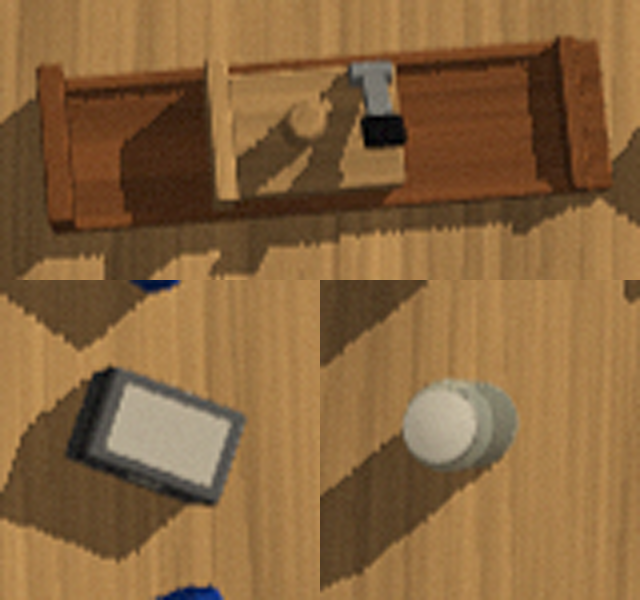

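The crop confirms it: grey box with a white lid at top ≈(474,279), and a white-capped clear bottle with its cap at ≈(220,302). The caddy's end plate is at left ≈(292,227) and the block's face at ≈(335,222).

```bash
python3 - <<'E'
from h import *
np.set_printoptions(precision=4,suppress=True)
c=shot('top'); s=shot('scene')
C=lambda u,v,z:ray(c,(280+u/4,190+v/4),z)[:2]
for n,u,v,z in [('plate oTop',38,66,.075),('plate oBot',52,231,.075),('plate iT',62,66,.075),('plate iB',74,229,.075),('blk fT',206,62,.075),('blk fB',217,198,.075),('blk bT',226,60,.075),('blk bB',237,198,.075),('knob',308,118,.086)]: print(n,C(u,v,z))
B=[ray(c,(435+u/4,240+(v-280)/4),.05)[:2] for u,v in [(118,368),(245,413),(217,503),(88,462)]]
print('box',B,np.mean(B,0))
for e in range(4):
    d=B[(e+1)%4]-B[e];print(np.linalg.norm(d),np.degrees(np.arctan2(d[1],d[0])))
print('bottle cap',ray(c,(220,301.75),.122))
P=lambda n,k:[d['at'] for d in arm.place_of(n,k)]
print('bottle nn scene/top',[ray(s,q,0)[:2] for q in P('bottle','scene')],[ray(c,q,0)[:2] for q in P('bottle','top')])
print('box',[ray(s,q,0)[:2] for q in P('lunch_box','scene')],[ray(c,q,0)[:2] for q in P('lunch_box','top')])
print('knob',tri(c,P('knob_top','top')[0],s,P('knob_top','scene')[0]))
print('tray',tri(c,P('tray_end','top')[0],s,P('tray_end','scene')[0]))
lt=P('lever_tip','top')[0];print('lever',[tri(c,lt,s,q) for q in P('lever_tip','scene')])
# box mask refine: grey/white lid
im=c['image'].astype(int)
sub=im[250:310,445:505]; m=((sub.max(2)-sub.min(2))<35)&(sub.min(2)>140)
r=cv2.minAreaRect(np.argwhere(m)[:,::-1].astype(np.float32)); bp=cv2.boxPoints(r)+[445,250]
Q=[ray(c,q,.05)[:2] for q in bp];print('lid',np.array(Q),np.mean(Q,0),[np.degrees(np.arctan2(*(Q[(i+1)%4]-Q[i])[::-1])) for i in range(4)])
E
```

```text
plate oTop [0.6485 0.1544]
plate oBot [0.5445 0.1432]
plate iT [0.6487 0.1393]
plate iB [0.546  0.1296]
blk fT [0.6529 0.049 ]
blk fB [0.567 0.041]
blk bT [0.6544 0.0364]
blk bB [0.5672 0.0285]
knob [ 0.6166 -0.0144]
box [array([ 0.5182, -0.2909]), array([ 0.4911, -0.3708]), array([ 0.4342, -0.3516]), array([ 0.4585, -0.2709])] [ 0.4755 -0.321 ]
0.08433097798543282 -108.77013901508084
0.05998931558961603 161.39002234751905
0.0843380315455678 73.24418813350727
0.06295387184927405 -18.576508087346205
bottle cap [0.4093 0.3096 0.122 ]
bottle nn scene/top [array([0.415 , 0.3085]), array([0.5443, 0.3381])] [array([0.4057, 0.3132]), array([0.5427, 0.3264])]
box [array([ 0.4853, -0.3183]), array([ 0.6207, -0.3041]), array([ 0.3378, -0.315 ])] [array([ 0.4654, -0.3243]), array([ 0.3354, -0.319 ]), array([ 0.6197, -0.3195])]
knob [ 0.6142 -0.0166  0.0846]
tray [0.6011 0.1332 0.0031]
lever [array([ 0.611 , -0.0589,  0.0905])]
lid [[ 0.4703 -0.2813]
 [ 0.5079 -0.296 ]
 [ 0.4846 -0.3607]
 [ 0.4472 -0.3458]] [ 0.4775 -0.3209] [np.float64(-21.409989101850595), np.float64(-109.82625146074946), np.float64(158.23517076299962), np.float64(70.24476601174851)]
```

```bash
cat >> h.py <<'E'
import json,os
def quat(phi):  # tool down, fingers closing along world angle phi
    a=(phi+np.pi/2)/2; return [0,float(np.cos(a)),float(np.sin(a)),0]
if os.path.exists('cad.json'):
    CX,CY,TH,JB=json.load(open('cad.json'))
    def W(x,y,z): return [CX+x*np.cos(TH)-y*np.sin(TH),CY+x*np.sin(TH)+y*np.cos(TH),z]
    QC=quat(TH)
def status(s=''): print(s,'t',round(arm.current_clock(),1),'tcp',np.round(arm.current_tcp_pos(),4),'w',round(arm.current_gripper_width(),3),'F',np.round(arm.current_ft_force(),1),'ff',np.round(arm.current_finger_force(),1))
E
cat > fit.py <<'E'
from h import *
from scipy.optimize import least_squares
c=shot('top')
pts=[]
# local (x, y rel, block?, z), crop px
P=[((.05,.185,0,.075),(38,66)),((-.05,.185,0,.075),(51,231)),((.05,.169,0,.075),(62,66)),((-.05,.169,0,.075),(74,229)),
((.045,0,1,.075),(206,62)),((-.045,0,1,.075),(217,199)),((.045,-.014,1,.075),(226,61)),((-.045,-.014,1,.075),(237,199)),((0,-.059,1,.086),(308,118))]
def w(p,x,y,z): return [p[0]+x*np.cos(p[2])-y*np.sin(p[2]),p[1]+x*np.sin(p[2])+y*np.cos(p[2]),z]
def r(p):
    o=[]
    for (x,y,b,z),(u,v) in P: o+=list(proj(c,w(p,x,y+b*(p[3]-.026),z))-[280+u/4,190+v/4])
    for x,z,(u1,v1),(u2,v2) in[(.05,.023,(80,77),(550,43)),(-.05,0,(80,229),(560,192))]:
        n=np.array([v1-v2,u2-u1],float);n/=np.linalg.norm(n)
        for y in(-.12,.14): o.append(n@(proj(c,w(p,x,y,z))-[280+u1/4,190+v1/4]))
    return np.array(o)
s=least_squares(r,[.613,-.03,.1,.1],loss='soft_l1',f_scale=.5)
print(s.x,np.degrees(s.x[2]));print(np.round(r(s.x),1))
json.dump(list(s.x),open('cad.json','w'))
p=s.x; print('tray',w(p,0,.169,.015),'knob',w(p,0,p[3]-.085,.086))
E
python3 fit.py && python3 - <<'E'
from h import *
p=arm.current_tcp_pos()
arm.line_to([p[0],p[1],.40],v=.25)
arm.move_to(W(0,JB-.085,.30),QC)
arm.gripper_to(.62)
status()
shot('top','top1.png');s=shot('scene')
E
```

```text
[ 0.61729477 -0.03415771  0.10411475  0.10589667] 5.965335566844666
[-0.3  0.3 -0.3 -1.5  0.1 -0.3  0.4 -1.6 -0.4 -0.4  0.1  0.8  0.1 -0.6
  0.7  0.4 -0.4  0.6 -1.   0.3  0.3  1.3]
tray [np.float64(0.5997311504319949), np.float64(0.1339271468673799), 0.015] knob [np.float64(0.6151230479120284), np.float64(-0.013374194213577838), 0.086]
 t 5.7 tcp [ 0.6151 -0.0132  0.3   ] w 0.62 F [-0.6 -0.3 -0.4] ff 0.0
```

```bash
python3 - <<'E'
from h import *
y=JB-.085
arm.line_to(W(0,y,.12),v=.25)
print(arm.line_to(W(0,y,.056),v=.1,force_limit=8)); status()
arm.gripper_to(0,effort=30); status('grip')
hit=arm.line_to(W(0,y-JB-.02,.056),v=.08,force_limit=15); status(f'drag {hit}')
shot('top','top2.png')
E
```

```text
False
 t 7.4 tcp [ 0.6157 -0.0135  0.0565] w 0.622 F [ 0.1 -0.   0.7] ff 0.0
grip t 7.8 tcp [ 0.6164 -0.0135  0.0571] w 0.29 F [ 3.5 -0.5  2.4] ff 30.6
drag True t 9.0 tcp [ 0.6266 -0.1187  0.057 ] w 0.291 F [-0.1  2.3  4.6] ff 30.9
```

```bash
python3 - <<'E'
from h import *
y=-.085
hit=arm.line_to(W(0,y-.02,.057),v=.04,force_limit=25); status(f'drag {hit}')
arm.gripper_to(.62); status('rel')
p=arm.current_tcp_pos(); print('knob local', [(p[0]-CX)*np.cos(TH)+(p[1]-CY)*np.sin(TH),-(p[0]-CX)*np.sin(TH)+(p[1]-CY)*np.cos(TH)])
arm.line_to([p[0],p[1],.20],v=.25)
shot('scene','scene2.png')
# on to the bottle
b=[.410,.310]
arm.move_to([b[0],b[1],.30],QC)
arm.gripper_to(1.0)
c=shot('top','top3.png'); s=shot('scene')
im=np.hstack([cv2.imread('pics/scene2.png')[180:340,180:440],cv2.imread('pics/top3.png')[180:340,180:440]])
cv2.imwrite('pics/v3.png',cv2.resize(im,None,fx=1.5,fy=1.5))
status()
E
```

```text
drag True t 9.3 tcp [ 0.6266 -0.1187  0.057 ] w 0.293 F [-0.   2.5  4.4] ff 31.0
rel t 9.7 tcp [ 0.6266 -0.1188  0.0565] w 0.62 F [-0.   0.5  1.4] ff 0.0
knob local [np.float64(0.0004656816446055624), np.float64(-0.08518119211424176)]
 t 12.8 tcp [0.4101 0.3099 0.3   ] w 1.003 F [0.1 0.2 0.1] ff 0.0
```

View pics/v3.png

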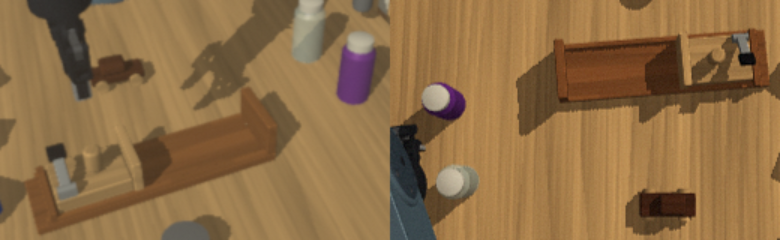

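The block sits at its stop: its rear meets the bar at right in the crop, and the knob is within 0.5 mm of the model. Next, the bottle.

```bash
python3 - <<'E'
from h import *
b=[.410,.310]
arm.line_to([*b,.14],v=.25)
print('down hit',arm.line_to([*b,.056],v=.12,force_limit=6)); 
arm.gripper_to(0,effort=30); status('grip')
arm.line_to([*b,.22],v=.15); status('lift')
arm.move_to(W(0,.169-.031,.22),QC)
arm.line_to(W(0,.169-.031,.085),v=.15); status('over')
shot('scene','scene4.png'); shot('top','top4.png')
E
```

```text
down hit False
grip t 14.8 tcp [0.4108 0.3103 0.057 ] w 0.648 F [-0.1 -1.2  6.6] ff 31.6
lift t 16.1 tcp [0.4093 0.3096 0.2188] w 0.646 F [-0.7  0.1 -3.3] ff 32.3
over t 18.2 tcp [0.6039 0.1033 0.0862] w 0.639 F [-0.6  0.5 -2. ] ff 32.3
```

```bash
python3 - <<'E'
from h import *
im=np.hstack([cv2.imread('pics/scene4.png')[150:340,260:440],cv2.imread('pics/top4.png')[160:350,220:400]])
cv2.imwrite('pics/v4.png',cv2.resize(im,None,fx=2.2,fy=2.2,interpolation=cv2.INTER_CUBIC))
E
```

```text
(no output)
```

View pics/v4.png

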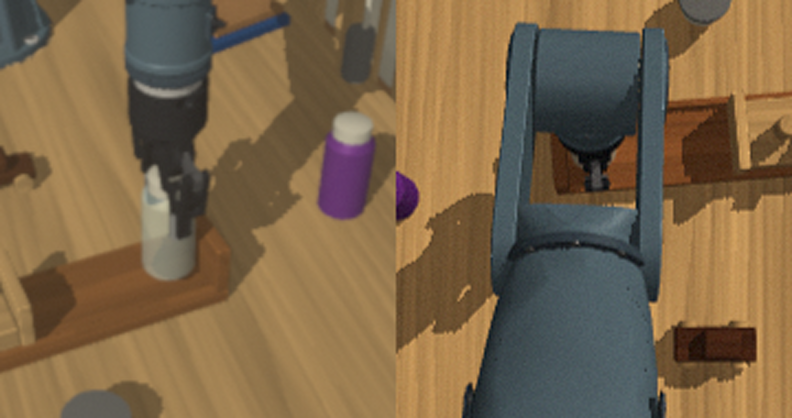

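The bottle hangs upright over the fixed end, with its base at crop ≈(168,265), clear of the end plate. I'll set it down.

```bash
python3 - <<'E'
from h import *
y=.169-.031
print('touch',arm.line_to(W(0,y,.066),v=.04,force_limit=4)); status('down')
arm.gripper_to(.8); status('rel')
p=arm.current_tcp_pos(); arm.gripper_to(1.0)
arm.line_to([p[0],p[1],.24],v=.2)
c=[.4765,-.321]; q=quat(np.radians(-18.5))
arm.move_to([*c,.25],q); status()
t=shot('top','top5.png');s=shot('scene','scene5.png')
for k,cc in(('top',t),('scene',s)):
    print(k,[(round(d['p'],2),np.round(ray(cc,d['at'],.015)[:2],3)) for d in arm.place_of('bottle',k)]);
print('want',W(0,.141,0),W(0,.138,0))
im=np.hstack([s['image'][150:340,260:440],t['image'][160:350,220:400]])[:,:,::-1]
cv2.imwrite('pics/v5.png',cv2.resize(im,None,fx=2.2,fy=2.2,interpolation=cv2.INTER_CUBIC))
E
```

```text
touch True
down t 18.7 tcp [0.6038 0.103  0.0717] w 0.641 F [ 0.5 -0.1  2.2] ff 32.8
rel t 19.0 tcp [0.6023 0.1031 0.0708] w 0.799 F [ 0.2  0.8 -0.1] ff 0.0
 t 21.9 tcp [ 0.477  -0.3201  0.2499] w 1.001 F [ 0.2 -0.1  0.7] ff 0.0
top [(0.84, array([0.599, 0.109])), (0.69, array([0.539, 0.33 ]))]
scene [(0.84, array([0.56 , 0.335]))]
want [np.float64(0.6026410994314834), np.float64(0.1060787681565756), 0] [np.float64(0.6029528796814286), np.float64(0.10309501329470375), 0]
```

View pics/v5.png

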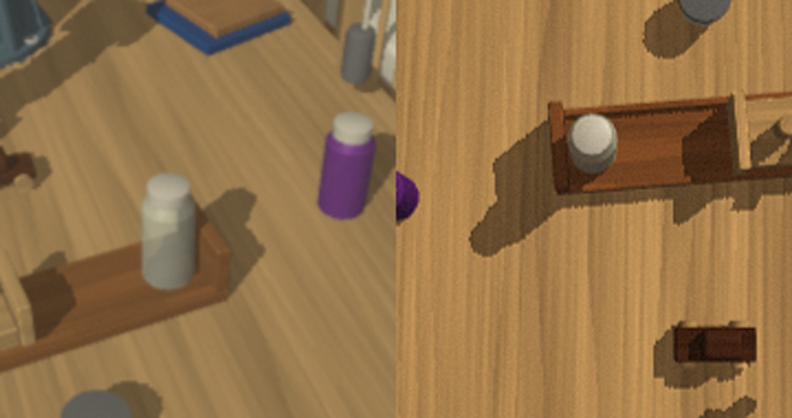

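The bottle stands upright by the end plate (crop right ≈(592,145)). Next, the lunch box.

```bash
python3 - <<'E'
from h import *
c=[.4765,-.321]; y=.045
arm.line_to([*c,.08],v=.25)
h=arm.line_to([*c,.012],v=.1,force_limit=6); status(f'down {h}')
if not h:
    arm.gripper_to(0,effort=35); status('grip')
    arm.line_to([*c,.18],v=.15); status('lift')
    arm.move_to(W(0,y,.18),QC)
    arm.line_to(W(0,y,.045),v=.15); status('over')
    t=shot('top');s=shot('scene','scene6.png')
    im=np.hstack([s['image'][190:350,180:400],t['image'][160:320,250:450]])[:,:,::-1]
    cv2.imwrite('pics/v6.png',cv2.resize(im,None,fx=1.9,fy=1.9,interpolation=cv2.INTER_CUBIC))
E
```

```text
down False t 23.8 tcp [ 0.4769 -0.3214  0.0125] w 1.001 F [-0.8  0.3  0.6] ff 0.0
grip t 24.1 tcp [ 0.4772 -0.3216  0.0131] w 0.724 F [0.  0.3 6.1] ff 39.1
lift t 25.4 tcp [ 0.4759 -0.3204  0.1787] w 0.719 F [ 0.1  0.3 -2.6] ff 38.5
over t 27.8 tcp [0.6136 0.0103 0.0462] w 0.724 F [-0.5 -0.5 -2.4] ff 38.5
```

View pics/v6.png

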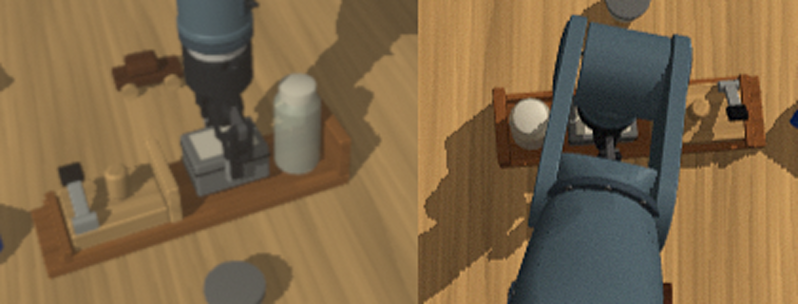

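The box is level and lengthwise in the tray with clear gaps at both ends (crop left ≈(225,160)). I'll set it down, then slide the block up.

```bash
python3 - <<'E'
from h import *
y=.045
h=arm.line_to(W(0,y,.022),v=.04,force_limit=4); status(f'touch {h}')
arm.gripper_to(.88); status('rel')
p=arm.current_tcp_pos(); arm.line_to([p[0],p[1],.2],v=.2)
k=[.6266,-.1187]
arm.gripper_to(.62)
arm.move_to([*k,.16],QC)
h=arm.line_to([*k,.0565],v=.12,force_limit=8); status(f'knob {h}')
arm.gripper_to(0,effort=40); status('grip')
d=np.array(W(0,1,0))-W(0,0,0)
g=np.array(arm.current_tcp_pos())
h=arm.line_to(list(g+d*.062),v=.035,force_limit=14); q=np.array(arm.current_tcp_pos())
status(f'push {h}'); print('moved',(q-g)@d)
arm.pause(.2)
h=arm.line_to(list(q+d*.012),v=.02,force_limit=18); r=np.array(arm.current_tcp_pos()); status(f'again {h}'); print('moved',(r-q)@d)
shot('top','top7.png');shot('scene','scene7.png')
E
```

```text
touch True t 28.4 tcp [0.6127 0.0106 0.0275] w 0.722 F [-0.2 -0.2  4.2] ff 39.3
rel t 28.7 tcp [0.6117 0.0108 0.0268] w 0.876 F [-0.2  0.5 -0.6] ff 0.0
knob False t 31.6 tcp [ 0.6274 -0.1189  0.0575] w 0.62 F [-0.2 -0.1  0.9] ff 0.0
grip t 32.0 tcp [ 0.6267 -0.1191  0.0577] w 0.292 F [-3.6 -1.   6. ] ff 39.5
push True t 33.3 tcp [ 0.6219 -0.0701  0.0578] w 0.287 F [ 0.3 -2.4  1.8] ff 40.1
moved 0.04921944954008845
again True t 33.9 tcp [ 0.6219 -0.0701  0.0578] w 0.29 F [ 1.  -1.5  2.3] ff 40.1
moved -7.410661191089463e-05
```

```bash
python3 - <<'E'
from h import *
arm.gripper_to(.62)
p=np.array(arm.current_tcp_pos())
arm.line_to([p[0],p[1],.16],v=.2)
arm.gripper_to(0)
TY=-.085+.0492-.047
arm.line_to(W(-.006,TY,.16),v=.15,ori=QC)
status()
t=shot('top');s=shot('scene')
L=[d['at'] for d in arm.place_of('lever_tip','scene')];print([ray(s,q,.092)[:2] for q in L],W(-.008,TY,.092))
im=np.hstack([s['image'][190:350,180:400],t['image'][160:320,250:450]])[:,:,::-1]
cv2.imwrite('pics/v8.png',cv2.resize(im,None,fx=1.9,fy=1.9,interpolation=cv2.INTER_CUBIC))
E
```

```text
t 36.0 tcp [ 0.6198 -0.1173  0.1599] w 0.0 F [ 0.3  0.5 -0.4] ff 0.0
[array([ 0.6265383 , -0.11157834])] [np.float64(0.6179432264457367), np.float64(-0.11734075853892086), 0.092]
```

View pics/v8.png

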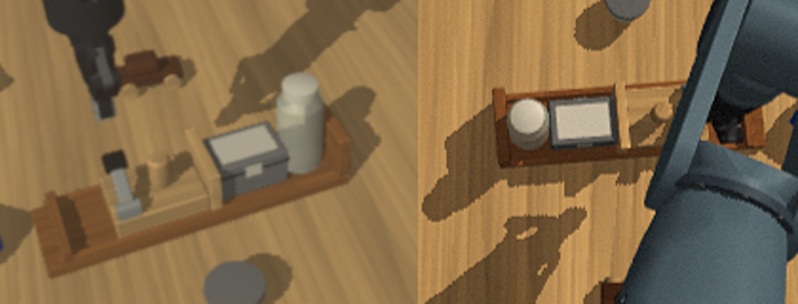

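Bottle, box and block are touching with no gaps (crop left (300,130), (250,160), (200,170)), and the lever is still raised at (118,165). I'll press it down.

```bash
python3 - <<'E'
from h import *
TY=-.085+.0492-.047
print(arm.line_to(W(-.008,TY,.102),v=.12,force_limit=10))
for x,z in((-.010,.094),(-.014,.085),(-.018,.075),(-.020,.066)):
    print(arm.line_to(W(x,TY,z),v=.06,force_limit=15),end=' '); status()
h=arm.line_to(W(-.021,TY,.055),v=.03,force_limit=15); status(f'flat {h}')
arm.pause(.2)
p=np.array(arm.current_tcp_pos()); arm.line_to([p[0],p[1],.2],v=.2)
arm.move_to([.40,-.10,.40],QC)
t=shot('top','top9.png');s=shot('scene','scene9.png')
im=np.hstack([s['image'][190:350,180:400],t['image'][160:320,250:450]])[:,:,::-1]
cv2.imwrite('pics/v9.png',cv2.resize(im,None,fx=1.9,fy=1.9,interpolation=cv2.INTER_CUBIC)); status()
E
```

```text
False
False  t 37.1 tcp [ 0.6159 -0.1176  0.0941] w -0.002 F [-0.   0.8 -0.3] ff 0.0
False  t 37.4 tcp [ 0.6113 -0.1178  0.0843] w 0.004 F [-1.3  1.3 -0.1] ff 0.0
False  t 37.8 tcp [ 0.6073 -0.1182  0.0742] w -0.001 F [0.3 0.3 0.1] ff 0.0
False  t 38.0 tcp [ 0.6054 -0.1184  0.0653] w -0.0 F [-0.5  0.5  0.1] ff 0.0
flat True t 38.3 tcp [ 0.6063 -0.119   0.0622] w -0.001 F [-3.8  0.9  8.6] ff 4.5
 t 40.6 tcp [ 0.4003 -0.1     0.3985] w -0.002 F [-0.1 -0.  -0.7] ff 0.0
```

View pics/v9.png

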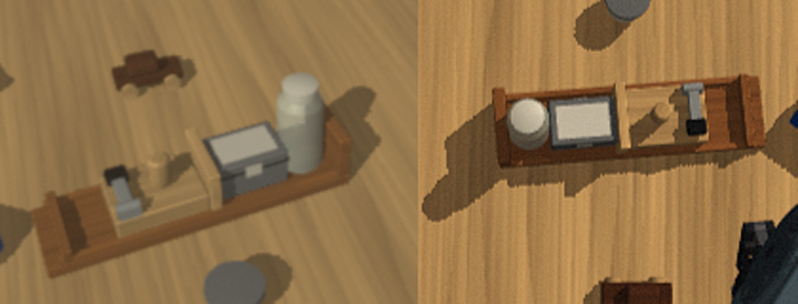

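```bash
python3 - <<'E'
from h import *
TY=-.085+.0492-.047
A=[]
for k in('top','scene'):
    c=shot(k);a=arm.place_of('lever_tip',k)[0]['at'];A+=[c,a];print(k,a,'flat',proj(c,W(-.021,TY,.062)),'0.2rad',proj(c,W(.032-.053*np.cos(.2)+.001,TY,.0725)))
print(tri(*A),W(-.021,TY,.062))
# second firm press
arm.move_to(W(-.021,TY,.12),QC)
h=arm.line_to(W(-.021,TY,.07),v=.12,force_limit=10); status(f'{h}')
h=arm.line_to(W(-.021,TY,.050),v=.02,force_limit=22); status(f'flat {h}')
p=np.array(arm.current_tcp_pos()); arm.line_to([p[0],p[1],.2],v=.2)
arm.move_to([.40,-.10,.40],QC)
c=shot('top','top10.png'); s=shot('scene')
im=np.hstack([s['image'][190:350,180:400],c['image'][160:320,250:450]])[:,:,::-1]
cv2.imwrite('pics/v10.png',cv2.resize(im,None,fx=1.9,fy=1.9)); status()
E
```

```text
top [397.7, 229.4] flat [397.33549799 226.25450278] 0.2rad [397.98238752 224.83080046]
scene [240.3, 280.7] flat [239.60321796 280.39652447] 0.2rad [239.18325259 277.56295927]
[ 0.59830661 -0.11899359  0.05481568] [np.float64(0.6050136220442919), np.float64(-0.11869180628868337), 0.062]
False t 42.7 tcp [ 0.6053 -0.1189  0.0706] w 0.005 F [0.1 0.4 0.5] ff 0.0
flat True t 43.3 tcp [ 0.6054 -0.119   0.0622] w -0.0 F [-4.2  1.  10. ] ff 4.8
 t 45.3 tcp [ 0.4003 -0.1001  0.3985] w 0.0 F [0.3 0.1 0.7] ff 0.0
```

View pics/v10.png

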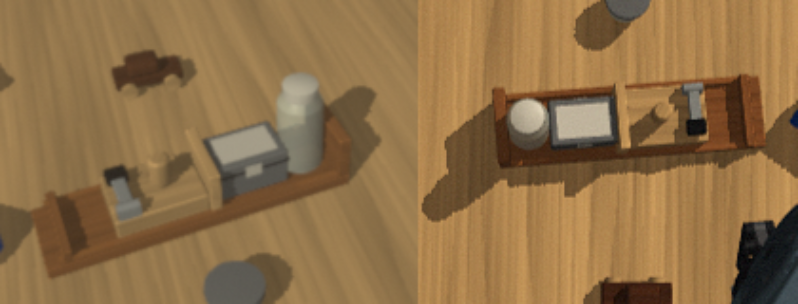

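The lever is flat: it stopped hard at 62.2 mm on both presses. The load is snug, and the car and tub look unmoved.

```bash
python3 -c "
from workcell import arm
print(arm.hand_in())"
```

```text
the job is handed in; nothing more can be done
None
```

The job is handed in at about 45 s of the 72 s: the bottle stands upright at the fixed end with the lunch box lengthwise beside it, the block holds both snugly, the lever was pressed flat last, and the toy car and soother tub were left alone.

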